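Set out the gauge connection in assembly order

ROBOT

A 7-joint arm with a two-finger parallel gripper is mounted at the origin on a cart in front of the work surface, level with it; the furniture and walls round the work are solid. World frame = base frame: x ahead of the robot, y to its left, z up, the work surface at z = 0. Lengths are in m, angles in degrees, forces in N, time in s.
With the tool pointing down it reaches from about 0.35 to 0.9 m from the base axis. Payload 7.2 kg.
Tool frame: the origin (TCP) lies between the finger pads; the fingertips stand 17 mm ahead of it and the grasp point (between the pads) lies 2 mm behind it; z points along the fingers, y is the line along which they close (so a half turn about z gives the same grasp; the last joint's range is limited). The gripper opens to 88 mm and grips with 3 to 60 N. Pads are 20 mm wide; open, the fingers measure 115 mm over their backs; the gripper's body (75 mm by 178 mm) begins 61 mm behind the grasp point.
Start: joints at [-70.886, 23.554, -0.728, 91.456, 0.321, 64.991, -4.71], TCP at [0.244, 0.575, 0.201] pointing down, gripper open.
Joint ranges: [-169.25, 169.25], [-16.82, 113.86], [-84.01, 82.57], [7.8, 145.47], [-59.2, 239.2], [7.22, 106.19], [-163.78, 163.78]. Speed limits (degrees/s): [136.94, 136.94, 172.46, 172.46, 180, 180, 180].

INTERFACE

Orientations are given as [roll, pitch, yaw] about the fixed x, y, z axes, in that order (R = Rz(yaw) Ry(pitch) Rx(roll)).
In Python, from bench import bot gives the robot as it stands. The module is installed in compiled form; this text tells all that it offers.
- The arm moves only by the tool apply_moves, never from a script. Its argument "rows" is one flat list of numbers, 5 for each row, row after row: the shift along the tool's x, y, z normalised to -1 to 1, where 1 is 200 mm, then the turn about the tool's z normalised to -1 to 1, where 1 is 45 degrees, then the opening, from 0 (shut) to 1 (fully open). In form: [tx, ty, tz, yaw, grip, tx, ty, tz, yaw, grip, ...]. A call has 1 to 20 rows; each row is the pose to reach, as a shift and turn from the pose commanded when the call began, along the tool's axes at that moment; what a row does not reach only later rows make up. A row lasts 1/10 s, in which the tool goes at most 50 mm and 8.59 degrees, less where a joint would pass 70% of its speed; a pose out of reach is approached as far as the arm can. A call with a number of a shift or a turn outside -1 to 1 is refused whole. A call with a gripper value outside its range is refused whole. The fingers move at their own pace and stop on an object; "newtons" is the grip in N (left out, the last holds). Time passes only in rows, so rows that repeat a pose let the fingers close. It gives the time, the measured TCP pose, the force, the opening and the grip force at its end, in the units of the state.
- bot.observe(): the state, without advancing time (a new reading comes with each control period).
- bot.snapshot(name): name is "scene" or "top" or "wrist"; returns the picture (420x560x3 uint8, red, green, blue); there is no depth.
- bot.camera_info(name): a dict with "mtx" (3x3 intrinsics, pixels), "k1" (the pictures are not rectified: a ray, as slopes to the right and down, at radius r is drawn at 1 + k1 r^2 times it, then the intrinsics apply), "rvec" (rotation vector, rad) and "tvec" (3), from world to camera coordinates, as OpenCV has them; the wrist camera has in their place "tool_from_camera" (4x4, takes a point from camera to tool coordinates, whose origin is the TCP and whose axes are the flange's). Camera axes: x right, y down, z forward; pixel columns grow to the right and rows downward; lengths in m; the calibration is good to about 2 mm. A picture is of the moment at which its call begins: read the wrist's pose just before it. camera_info takes no time and is no camera call.
- bot.hand_in(): hands the job in; it is judged then, once.
The state is a dict: "clock": time; "qpos": joint angles; "dq": joint speeds; "effort": joint torques, N m; "tcp_pos": TCP position; "eef_rot": TCP orientation; "ft_force": force on the tool from outside, world axes, zero at the start; "wrist_torque": the same for the moment, N m; "opening": finger opening in m; "grasp_force": force on a finger pad.
Only numpy, scipy, OpenCV 4.12 (cv2) and the standard library are available. Lean on these libraries where they do the work, as an engineer would, in place of code of your own. Each camera call takes 0.05 s, during which the arm holds its last target. There are 200 camera calls.

TASK

Set out the fittings of the gauge connection on the lay-out board, each standing upright on the board, as it stood on the tray, and centred in its printed square: the union in the middle square of the row of three, the large nipple in the square between the union and the tee, the small nipple in the square between the union and the pressure gauge, and the plug in the square behind the union (the far side from the robot). Finish with the brass cap centred on top of the large nipple, open side down, and let go of everything.

Things in the scene. Friction and masses are not known exactly. Their poses are not given: they have to be found in the camera images.
- board: Lay-out board: fixed aluminium plate, 140 (x) x 400 (y) mm, flat top 8 mm above the tray. Origin: centre of its underside; x points away from the robot (within 0.1 rad), y left along its length. Four flat printed black 58 mm squares, centred at board (x, y) = (-37, -80), (-37, 0), (-37, 80) mm (the row) and (37, 0) mm (behind). Tee fixed near one end, gauge near the other; ends swap.
- tee: Brass pipe tee with three openings, 56 x 66 x 45 mm high, fixed near one end of the board, its branch towards the robot. Origin: centre of its underside.
- gauge: Dial pressure gauge lying face up with its short stem towards the robot, 88 x 63 x 24 mm high, fixed near the other end of the board. Origin: centre of its underside.
- union: Brass pipe union, loose: a wide eight-sided nut between two narrower ends, 48 mm high. The nut is 54 mm across its flats, from 16 to 34 mm height; flats face along its own x and y (and between them, every 45 degrees). The widest of the loose task parts. Origin: centre of its underside; z up. Starts standing on the tray, any yaw.
- large_nipple: Larger of the two brass hexagon nipples, loose: upright threaded tube 36 mm in diameter, 52 mm high, flat open ring at the top, with a hexagon at 20 to 32 mm height, 40 mm across flats (flats face along its own y and every 60 degrees), 46 mm across corners. Origin: centre of its underside; z up. Starts standing on the tray, any yaw.
- small_nipple: Smaller of the two brass hexagon nipples, loose: same shape, threaded tube 28 mm in diameter, 40 mm high, hexagon at 15 to 25 mm height, 31 mm across flats (flats face along its own y and every 60 degrees), 35 mm across corners. Origin: centre of its underside; z up. Starts standing on the tray, any yaw.
- plug: Brass pipe plug, loose, 31 mm high: solid, hexagon base 12 mm high, 35 mm across flats (flats face along its own y and every 60 degrees) and 41 mm across corners, with a solid threaded stub 33 mm in diameter standing on it, closed flat top. Origin: centre of its underside; z up. Starts standing on the tray, any yaw.
- brass_cap: Brass hexagon pipe cap, loose, open side down, 25 mm high, 41 mm across flats (flats face along its own x and every 60 degrees), 47 mm across corners; its hollow is too narrow for the nipple, so it rests on the nipple's top ring. Not one of the smaller grey stainless caps that also lie there. Origin: centre of its underside; z up. Starts standing on the tray, any yaw.
Mind the look-alikes: they are no part of the job. Leave any pink look-alike of the union alone. Leave any red or turquoise look-alike of the small_nipple alone.

How it is judged (in metres and radians):
At the end, for the whole second after the job is handed in: Union, plug, and large (tee side) and small (gauge side) nipple each stand on the board within 15 mm, in board x and y, of the centre of their square; the brass cap rests on top of the large nipple within 10 mm of its axis; all are upright within 0.15 rad and at rest (x of union in the frame of board between -0.052 and -0.022 m and y of union in the frame of board between -0.015 and 0.015 m and z of union in the frame of board between 0.002 and 0.014 m and x of plug in the frame of board between 0.022 and 0.052 m and y of plug in the frame of board between -0.015 and 0.015 m and z of plug in the frame of board between 0.002 and 0.014 m and ((y of tee in the frame of board above 0 m and x of large_nipple in the frame of board between -0.052 and -0.022 m and y of large_nipple in the frame of board between 0.065 and 0.095 m and z of large_nipple in the frame of board between 0.002 and 0.014 m and x of small_nipple in the frame of board between -0.052 and -0.022 m and y of small_nipple in the frame of board between -0.095 and -0.065 m and z of small_nipple in the frame of board between 0.002 and 0.014 m) or (y of tee in the frame of board below 0 m and x of large_nipple in the frame of board between -0.052 and -0.022 m and y of large_nipple in the frame of board between -0.095 and -0.065 m and z of large_nipple in the frame of board between 0.002 and 0.014 m and x of small_nipple in the frame of board between -0.052 and -0.022 m and y of small_nipple in the frame of board between 0.065 and 0.095 m and z of small_nipple in the frame of board between 0.002 and 0.014 m)) and horizontal distance between brass_cap and large_nipple below 0.01 m and z of brass_cap in the frame of board between 0.054 and 0.066 m and angle between each of union, large_nipple, small_nipple, plug, brass_cap's own z axis and vertical below 0.15 rad and linear speed of each of union, large_nipple, small_nipple, plug, brass_cap below 0.02 m/s and angular speed of each of union, large_nipple, small_nipple, plug, brass_cap below 0.2 rad/s); the robot touches nothing.
It also fails if it takes over 141 s, if anything falls off the work surface, if the arm or the gripper's body presses on something with over 40 N, if the wrist force passes 120 N, or if a joint passes its speed limit or range.

## Working session

There is one attempt and no reset: what is moved stays moved. The work goes in short steps, Python scripts to look and compute and a tool call to move; the robot and the scene stay as the last step left them, time stands still between calls to the robot, and variables do not carry over. Pictures are saved under pics/ and viewed, at most 14 in all, crops included, and the job is handed in when it is done.

Besides the shell and the picture viewer there is one more tool, called by a JSON object that holds its "fn" and its "kwargs". apply_moves: Moves the arm, as the interface text tells. Its arguments: {"type":"object","properties":{"rows":{"type":"array","items":{"type":"number","minimum":-1,"maximum":1}},"newtons":{"type":"number"}},"required":["rows"]}

```bash
mkdir -p pics; cat > h.py <<'E'
from bench import bot
import numpy as np, cv2
from scipy.spatial.transform import Rotation as R
def snap(n,f):
    im=bot.snapshot(n); cv2.imwrite('pics/'+f,im[:,:,::-1]); return im
def cam(n,st=None):
    c=bot.camera_info(n)
    if 'rvec' in c:
        Rm=cv2.Rodrigues(np.array(c['rvec'],float))[0]; t=np.array(c['tvec'],float).ravel()
        return c,Rm.T,-Rm.T@t
    T=np.array(c['tool_from_camera']); st=st or bot.observe()
    W=R.from_euler('xyz',st['eef_rot'],degrees=True).as_matrix()
    return c,W@T[:3,:3],W@T[:3,3]+np.array(st['tcp_pos'])
def px2w(C,uv,z):
    c,Rm,o=C; uv=np.atleast_2d(uv).astype(float)
    d=np.array([c['k1'],0,0,0],float)
    s=cv2.undistortPoints(uv[:,None],np.array(c['mtx'],float),d)[:,0]
    r=np.c_[s,np.ones(len(s))]@Rm.T
    return o+r*((z-o[2])/r[:,2])[:,None]
def w2px(C,P):
    c,Rm,o=C; p=(np.atleast_2d(P)-o)@Rm; s=p[:,:2]/p[:,2:]; s=s*(1+c['k1']*(s**2).sum(1))[:,None]
    K=np.array(c['mtx']); return s@K[:2,:2].T+K[:2,2]
E
python3 - <<'E'
from h import *
print(bot.observe())
for n in ['scene','top','wrist']:
    snap(n,n+'0.png'); print(n,bot.camera_info(n)); print(cam(n)[2])
E
```

```text
{'clock': 0.0, 'qpos': array([-70.88736617,  23.6006022 ,  -0.72690414,  91.50307696,
         0.32102105,  64.98999585,  -4.71069363]), 'dq': array([-0.06279121, -0.03651717, -0.04902582, -0.02328556,  0.04480736,
        0.09195264, -0.01237762]), 'effort': array([-8.80002699e-05, -5.87950301e+01,  6.41805902e-01, -2.91068012e+01,
       -5.38400654e-02,  1.84648472e-02,  1.57405457e-04]), 'tcp_pos': array([0.24425711, 0.57471524, 0.20000982]), 'eef_rot': array([-1.79908647e+02,  7.21336367e-03,  1.56978976e+02]), 'ft_force': array([ 0.08247957, -0.22750658, -0.30434621]), 'wrist_torque': array([-0.02861051,  0.00320459, -0.01451867]), 'grasp_force': 0.0, 'opening': 0.0878336005652532}
scene {'mtx': array([[415.36031289,   0.        , 288.2884917 ],
       [  0.        , 415.36031289, 212.72968396],
       [  0.        ,   0.        ,   1.        ]]), 'k1': -0.07346798627224851, 'rvec': array([ 0.96819163, -2.20374974,  1.28340942]), 'tvec': array([0.32887727, 0.20350991, 0.61220102])}
[-0.09964083  0.5331473   0.47978359]
top {'mtx': array([[487.95915023,   0.        , 284.0993089
[... 179 characters left out ...]
.14501131]), 'tvec': array([-0.0173648 ,  0.50050064,  1.01428687])}
[ 0.34643548 -0.02235881  1.07659781]
wrist {'mtx': array([[304.382462  ,   0.        , 288.59296478],
       [  0.        , 304.382462  , 206.15415013],
       [  0.        ,   0.        ,   1.        ]]), 'k1': -0.01599296198169798, 'tool_from_camera': array([[-1.50702669e-03, -9.55984105e-01, -2.93414589e-01,
         8.13859272e-02],
       [ 9.99998518e-01, -1.19661284e-03, -1.23743540e-03,
         6.72645028e-04],
       [ 8.31864904e-04, -2.93416019e-01,  9.55984491e-01,
        -1.83287426e-01],
       [ 0.00000000e+00,  0.00000000e+00,  0.00000000e+00,
         1.00000000e+00]])}
[0.16971361 0.60750982 0.38350812]
```

View pics/top0.png

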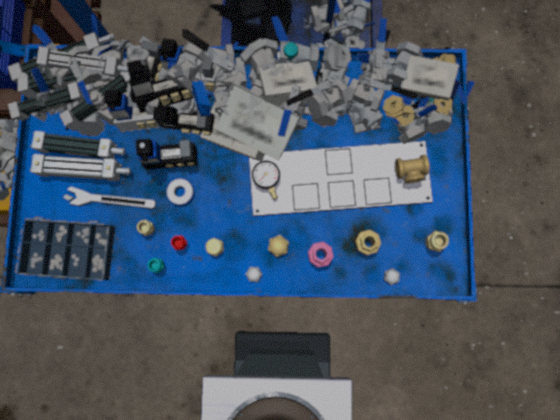

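View pics/scene0.png

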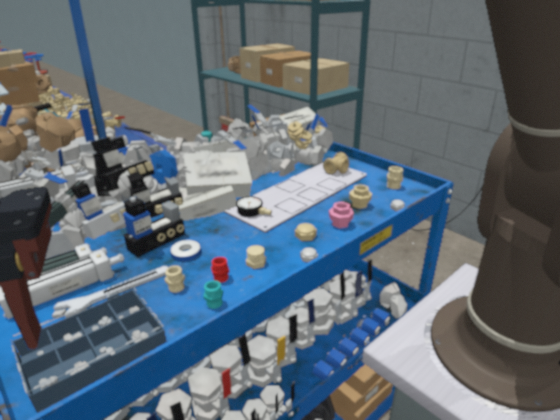

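```bash
python3 - <<'E'
from h import *
a=cv2.imread('pics/top0.png')[135:290,120:460]; 
cv2.imwrite('pics/c1.png',cv2.resize(a,None,fx=2.3,fy=2.3,interpolation=cv2.INTER_CUBIC))
a=cv2.imread('pics/scene0.png')[140:310,150:420]; 
cv2.imwrite('pics/c2.png',cv2.resize(a,None,fx=2.9,fy=2.9,interpolation=cv2.INTER_CUBIC))
C=cam('top')
print(w2px(C,[[0,0,0],[.5,0,0],[.5,.3,0]]))
im=cv2.imread('pics/top0.png'); hsv=cv2.cvtColor(im,cv2.COLOR_BGR2HSV)
m=((hsv[...,0]>12)&(hsv[...,0]<35)&(hsv[...,1]>70)&(hsv[...,2]>90)).astype(np.uint8)
n,l,s,c=cv2.connectedComponentsWithStats(m)
for i in range(1,n):
    if s[i,4]>40 and s[i,1]>135: print(s[i],c[i].round(1),px2w(C,c[i],0.02).round(3))
# squares
S=px2w(C,[[340,161],[305,196],[341,194],[377,191]],0.008);print(S.round(4))
E
```

```text
[[275.79876607 452.49060508]
 [280.56122011 215.94141719]
 [146.80142259 213.62782694]]
[398 156  31  25 515] [413.3 167.8] [[ 0.61  -0.293  0.02 ]]
[  0 188  11  23 136] [  5.1 202.1] [[0.518 0.615 0.02 ]]
[138 222  15  13  68] [144.9 227.5] [[0.466 0.296 0.02 ]]
[356 230  24  25 354] [366.8 241.8] [[ 0.444 -0.189  0.02 ]]
[427 233  20  17 164] [437.5 241.4] [[ 0.447 -0.342  0.02 ]]
[269 236  19  20 264] [278.  245.6] [[0.432 0.004 0.02 ]]
[[ 0.626  -0.1313  0.008 ]
 [ 0.5446 -0.0536  0.008 ]
 [ 0.5505 -0.1337  0.008 ]
 [ 0.5587 -0.2138  0.008 ]]
```

View pics/c1.png

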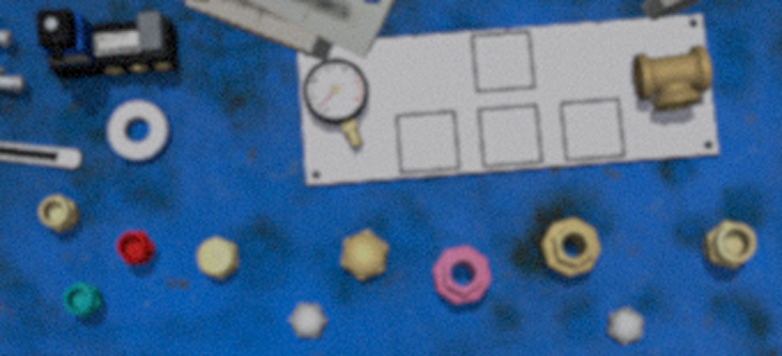

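View pics/c2.png

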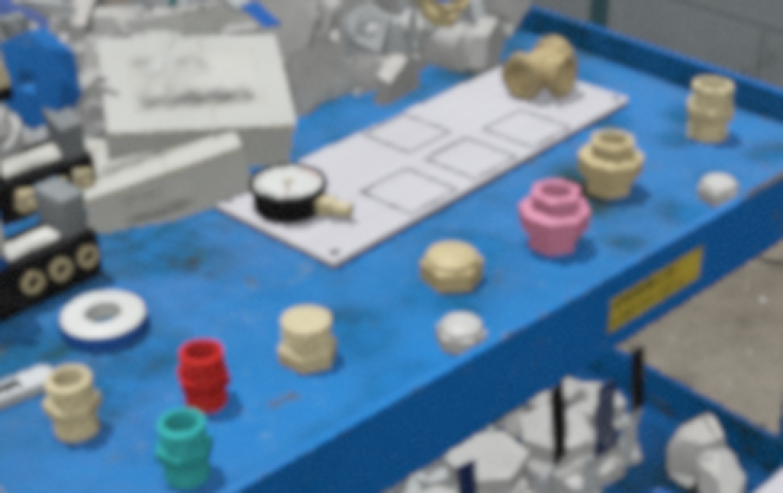

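```bash
cat >> h.py <<'E'
def go(x,y,z,yaw,st=None):
    st=st or bot.observe(); p=np.array(st['tcp_pos']); W=R.from_euler('xyz',st['eef_rot'],degrees=True).as_matrix()
    W=R.from_euler('xyz',[180,0,st['eef_rot'][2]],degrees=True).as_matrix()
    s=W.T@(np.array([x,y,z])-p)/.2
    d=-((yaw-st['eef_rot'][2]+180)%360-180)/45
    print('go',s.round(4),'yaw',round(d,4)); return s,d
E
python3 - <<'E'
from h import *
go(.466,.296,.14,157)
C=cam('top'); im=cv2.imread('pics/top0.png'); hsv=cv2.cvtColor(im,cv2.COLOR_BGR2HSV)
g=((hsv[...,1]<90)&(hsv[...,2]>130)).astype(np.uint8)
m=cv2.morphologyEx(g,cv2.MORPH_OPEN,np.ones((2,2)))
cs,h=cv2.findContours(g,cv2.RETR_CCOMP,cv2.CHAIN_APPROX_NONE)
for c in cs:
    (cx,cy),(w,hh),a=cv2.minAreaRect(c)
    if 280<cx<410 and 140<cy<220 and w>15 and hh>15: print((cx,cy),(w,hh),a,px2w(C,[cx,cy],.008).round(4))
E
```

```text
go [-1.5655 -0.8498  0.3011] yaw -0.0004
(315.56866455078125, 170.71725463867188) (239.96412658691406, 117.94718170166016) 16.14434051513672 [[ 0.6026 -0.0766  0.008 ]]
```

{"fn": "apply_moves", "kwargs": {"rows": [-0.2,-0.1,0,0,1,-0.4,-0.2,0,0,1,-0.6,-0.3,0,0,1,-0.8,-0.42,0,0,1,-0.9,-0.5,0,0,1,-0.9,-0.5,0,0,1]}}

```text
clock: 0.75
tcp_pos: [0.374, 0.4086, 0.2009]
eef_rot: [-179.9, 0.1, 156.6]
ft_force: [0.9, -0.2, -0.5]
opening: 0.0882
grasp_force: 0.0
```

{"fn": "apply_moves", "kwargs": {"rows": [-0.2,-0.1,0.08,0,1,-0.4,-0.2,0.16,0,1,-0.55,-0.3,0.24,0,1,-0.665,-0.35,0.3,0,1,-0.665,-0.35,0.3,0,1,-0.665,-0.35,0.3,0,1]}}

```text
clock: 1.35
tcp_pos: [0.4655, 0.2972, 0.1405]
eef_rot: [-180.0, -0.1, 157.0]
ft_force: [-0.9, 0.1, -0.9]
opening: 0.0881
grasp_force: 0.0
```

```bash
cat >> h.py <<'E'
def brass(im):
    h=cv2.cvtColor(im,cv2.COLOR_RGB2HSV)
    m=((h[...,0]>10)&(h[...,0]<38)&(h[...,1]>45)&(h[...,2]>70)).astype(np.uint8)*255
    return cv2.morphologyEx(m,cv2.MORPH_OPEN,np.ones((3,3)))
def blobs(m,C,z,amin=300):
    for c in cv2.findContours(m,cv2.RETR_EXTERNAL,cv2.CHAIN_APPROX_NONE)[0]:
        if cv2.contourArea(c)>amin:
            r=cv2.minAreaRect(c); print('box',np.round(r[0],1),np.round(r[1],1),round(r[2],1),'bb',cv2.boundingRect(c),px2w(C,r[0],z).round(4))
E
python3 - <<'E'
from h import *
st=bot.observe(); print(st['clock'],st['tcp_pos'],st['eef_rot'])
C=cam('wrist',st); im=snap('wrist','w1.png'); blobs(brass(im),C,.03)
E
```

```text
1.35 [0.46549725 0.29720212 0.14052267] [-1.79983281e+02 -5.47606366e-02  1.56981781e+02]
box [412.  389.2] [ 20.6 294.3] 89.1 bb (265, 377, 295, 23) [[0.7541 0.3421 0.03  ]]
box [459.4 332.3] [61.6 27.7] 78.7 bb (442, 303, 33, 60) [[0.6932 0.4168 0.03  ]]
box [117.9 332.5] [28.  61.2] 10.0 bb (103, 303, 33, 60) [[0.5373 0.0501 0.03  ]]
box [ 44.3 262.3] [38.9 42.4] 45.0 bb (21, 244, 48, 39) [[0.4282 0.0255 0.03  ]]
box [148.6 210.9] [35.5 20. ] 49.2 bb (132, 199, 30, 31) [[0.4223 0.1609 0.03  ]]
box [285. 197.] [32. 28.] 90.0 bb (271, 181, 29, 33) [[0.4634 0.2945 0.03  ]]
```

View pics/w1.png

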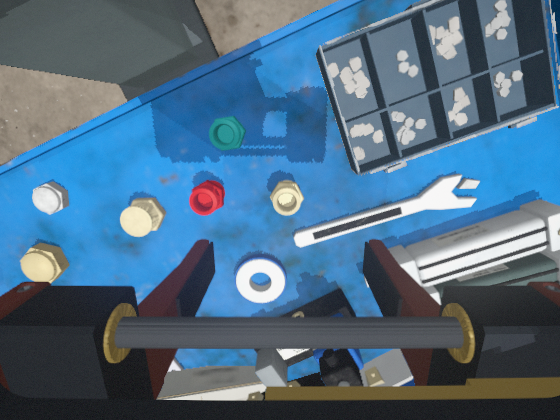

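```bash
python3 - <<'E'
from h import *
im=cv2.imread('pics/w1.png')
t=[cv2.resize(im[y-30:y+30,x-30:x+30],(400,400),interpolation=cv2.INTER_CUBIC) for x,y in [(286,198),(142,217)]]
cv2.imwrite('pics/c3.png',np.hstack(t))
E
```

```text
(no output)
```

View pics/c3.png

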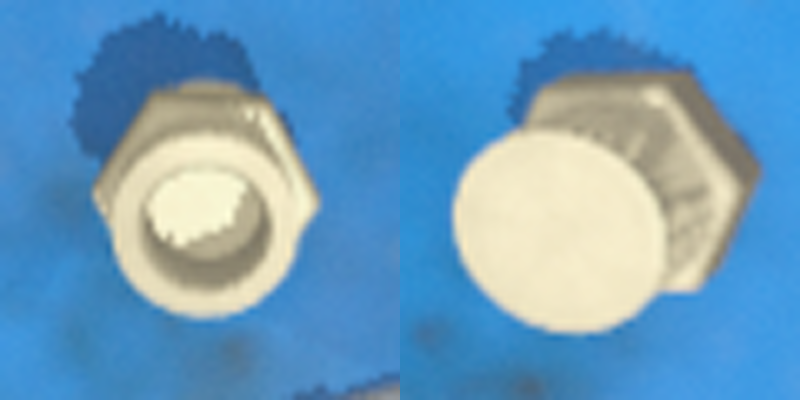

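```bash
python3 - <<'E'
from h import *
st=bot.observe()
C=cam('wrist',st)
a=px2w(C,[286.7,201.7],.04); print(a,px2w(C,[136.3,221.8],.031))
# check vs hex base
print(px2w(C,[[256+95/6.67,168+195/6.67],[256+318/6.67,168+205/6.67]],.02).round(4))
go(a[0,0],a[0,1],.026,184.5,st); go(a[0,0],a[0,1],.07,184.5,st)
E
```

```text
[[0.46579212 0.29620653 0.04      ]] [[0.42748445 0.14435364 0.031     ]]
[[0.46   0.28   0.02  ]
 [0.475  0.3113 0.02  ]]
go [-0.0062 -0.0074  0.5746] yaw -0.6096
go [-0.0062 -0.0074  0.3546] yaw -0.6096
```

{"fn": "apply_moves", "kwargs": {"rows": [-0.006,-0.007,0.1,-0.2,1,-0.006,-0.007,0.2,-0.4,1,-0.006,-0.007,0.3,-0.61,1,-0.006,-0.007,0.4,-0.61,1,-0.006,-0.007,0.5,-0.61,1,-0.006,-0.007,0.57,-0.61,1,-0.006,-0.007,0.594,-0.61,1,-0.006,-0.007,0.594,-0.61,0.8,-0.006,-0.007,0.594,-0.61,0.5,-0.006,-0.007,0.594,-0.61,0.2,-0.006,-0.007,0.594,-0.61,0.2,-0.006,-0.007,0.594,-0.61,0.2,-0.006,-0.007,0.594,-0.61,0.2,-0.006,-0.007,0.594,-0.61,0.2,-0.006,-0.007,0.594,-0.61,0.2], "newtons": 25}}

```text
clock: 2.9
tcp_pos: [0.4666, 0.2946, 0.0221]
eef_rot: [180.0, 0.0, -175.6]
ft_force: [0.5, -0.5, -0.9]
opening: 0.0268
grasp_force: 0.0
```

{"fn": "apply_moves", "kwargs": {"rows": [0,0,0,0,0.2,0,0,0,0,0.2,0,0,0,0,0.2,0,0,0,0,0.2]}}

```text
clock: 3.3
tcp_pos: [0.4666, 0.2946, 0.022]
eef_rot: [180.0, -0.0, -175.6]
ft_force: [0.6, -0.2, 0.3]
opening: 0.0174
grasp_force: 0.0
```

```bash
python3 - <<'E'
from h import *
snap('wrist','w2.png')
E
```

```text
(no output)
```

View pics/w2.png

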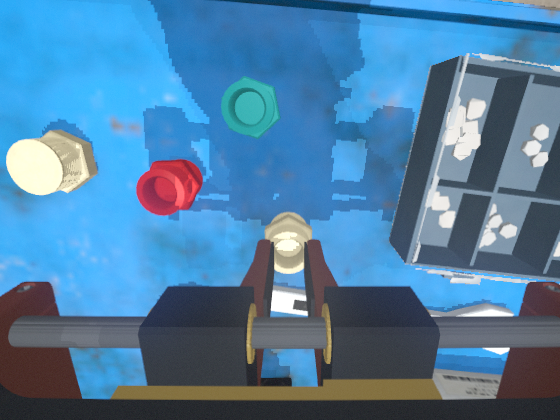

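```bash
python3 - <<'E'
from h import *
st=bot.observe(); C=cam('wrist',st); p=np.array(st['tcp_pos'])
print(p, st['eef_rot'],w2px(C,[p,p-[0,0,.017],p+[0,.044,-.017]]))
print(px2w(C,[[288,247],[288,225]],.04))
im=cv2.imread('pics/w2.png'); cv2.imwrite('pics/c4.png',cv2.resize(im[195:295,230:350],(720,600),interpolation=cv2.INTER_CUBIC))
im=bot.snapshot('top'); cv2.imwrite('pics/t2.png',im[:,:,::-1])
E
```

```text
[0.46656966 0.29459963 0.02203906] [ 1.79999278e+02 -8.87200254e-04 -1.75571699e+02] [[287.65639689 242.46538728]
 [287.74822528 232.68345853]
 [349.47984283 237.04718291]]
[[0.46154429 0.29449567 0.04      ]
 [0.44768083 0.29345109 0.04      ]]
```

View pics/c4.png

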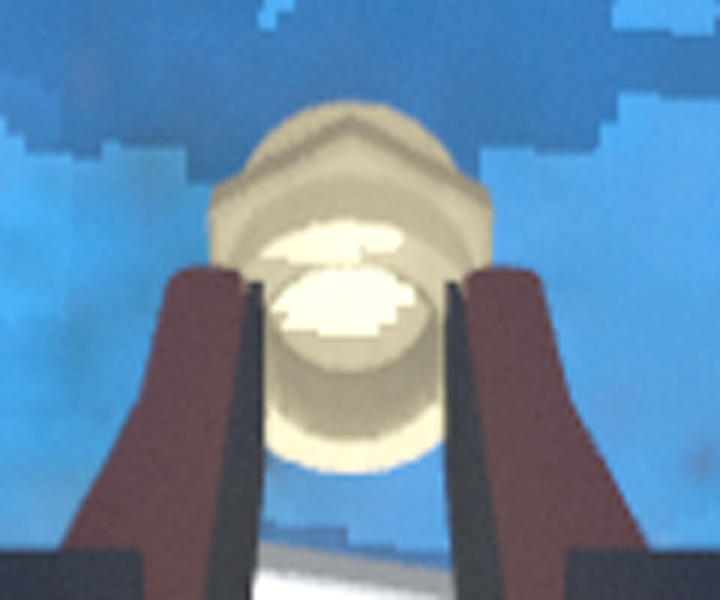

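```bash
python3 - <<'E'
from h import *
st=bot.observe(); C=cam('wrist',st); p=np.array(st['tcp_pos'])
print(px2w(C,[[288,215]],.025),px2w(C,[[288,273]],.04),px2w(C,[[288,256]],.04))
f=lambda x,y:[230+x/6,195+y/6]
print(px2w(C,[f(210,200),f(490,200)],.025))
for s in (-1,1):
  for t in (-.017,0,.02): print(s,t,w2px(C,[p+[0,s*.0087,t]]),w2px(C,[p+[-.01,s*.0087,t]]))
im=cv2.imread('pics/t2.png')
cv2.imwrite('pics/c5.png',cv2.resize(im[195:290,100:240],(798,541),interpolation=cv2.INTER_CUBIC))
E
```

```text
[[0.44665072 0.29335405 0.025     ]] [[0.47878947 0.29581514 0.04      ]] [[0.46740016 0.29495748 0.04      ]]
[[0.45665291 0.27948695 0.025     ]
 [0.45440485 0.30897996 0.025     ]]
-1 -0.017 [[275.46960561 231.81208977]] [[276.37338324 218.48864784]]
-1 0 [[274.37594987 241.53162681]] [[275.33758535 227.25097207]]
-1 0.02 [[272.83724193 255.21153694]] [[273.87596612 239.61969829]]
1 -0.017 [[300.00418286 233.55226311]] [[301.24601415 220.27631884]]
1 0 [[300.91193632 243.39518358]] [[302.27071629 229.16977875]]
1 0.02 [[302.18859354 257.24370792]] [[303.71610327 241.71890136]]
```

{"fn": "apply_moves", "kwargs": {"rows": [0,0,0,0,0.1,0,0,0,0,0,0,0,0,0,0,0,0,0,0,0]}}

```text
clock: 3.8
tcp_pos: [0.4666, 0.2946, 0.022]
eef_rot: [180.0, -0.0, -175.6]
ft_force: [0.3, -0.2, -0.4]
opening: 0.0002
grasp_force: 0.0
```

```bash
python3 - <<'E'
from h import *
im=snap('scene','s3.png'); st=bot.observe(); p=np.array(st['tcp_pos']); C=cam('scene')
q=w2px(C,[p,p-[0,0,.017],p+[0,0,.02]]); print(q)
x,y=q[0].astype(int); x0,y0=max(0,x-70),y-70
cv2.imwrite('pics/c6.png',cv2.resize(im[y0:y0+105,x0:x0+140,::-1],(800,600),interpolation=cv2.INTER_CUBIC)); print(x0,y0)
E
```

```text
[[173.37505742 277.62637481]
 [174.75889002 285.13721042]
 [171.71266237 268.5567036 ]]
103 207
```

View pics/c6.png

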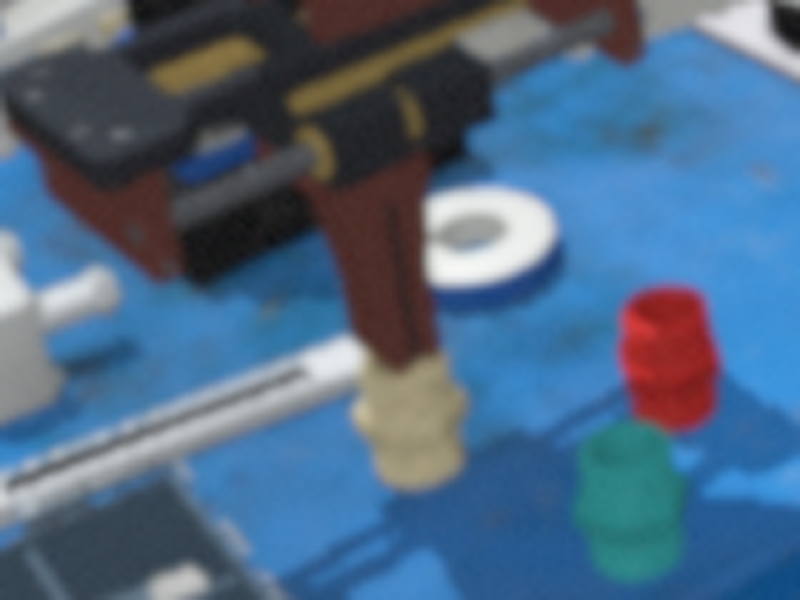

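{"fn": "apply_moves", "kwargs": {"rows": [0,0,-0.15,0,0,0,0,-0.15,0,0.5,0.01,0,-0.15,0,0.75,0.01,0,-0.15,0,0.75,0.01,0,-0.15,0,0.75,0.01,0,-0.15,0,0.75,0.01,0,-0.15,0,0.75,0.01,0,-0.15,0,0.75,0.01,0,-0.15,0,0.75,0.01,0,-0.1,0,0.75,0.01,0,0,0,0.75,0.01,0,0.05,0,0.75,0.01,0,0.1,0,0.75,0.01,0,0.14,0,0.75,0.01,0,0.165,0,0.75,0.01,0,0.165,0,0.75]}}

```text
clock: 5.45
tcp_pos: [0.4643, 0.2943, -0.0116]
eef_rot: [-180.0, -0.0, -175.6]
ft_force: [0.0, -0.5, 0.7]
opening: 0.0657
grasp_force: 0.0
```

{"fn": "apply_moves", "kwargs": {"rows": [0,0,0,0,0.5,0,0,0,0,0.2,0,0,0,0,0.2,0,0,0,0,0.2,0,0,0,0,0.2,0,0,0,0,0.2,0,0,0,0,0.2], "newtons": 25}}

```text
clock: 6.15
tcp_pos: [0.4648, 0.2946, -0.0107]
eef_rot: [180.0, 0.0, -175.6]
ft_force: [0.0, -0.6, 4.3]
opening: 0.0346
grasp_force: 25.0
```

{"fn": "apply_moves", "kwargs": {"rows": [0,0,0,0,0.2,0,0,0,0,0.2,0,0,0,0,0.2]}}

```text
clock: 6.45
tcp_pos: [0.4648, 0.2946, -0.0107]
eef_rot: [180.0, 0.0, -175.6]
ft_force: [-0.7, -0.4, 4.9]
opening: 0.0344
grasp_force: 25.0
```

```bash
python3 - <<'E'
from h import *
im=snap('wrist','w4.png'); 
cv2.imwrite('pics/c7.png',cv2.resize(im[185:295,222:354,::-1],(720,600),interpolation=cv2.INTER_CUBIC))
E
```

```text
(no output)
```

View pics/c7.png

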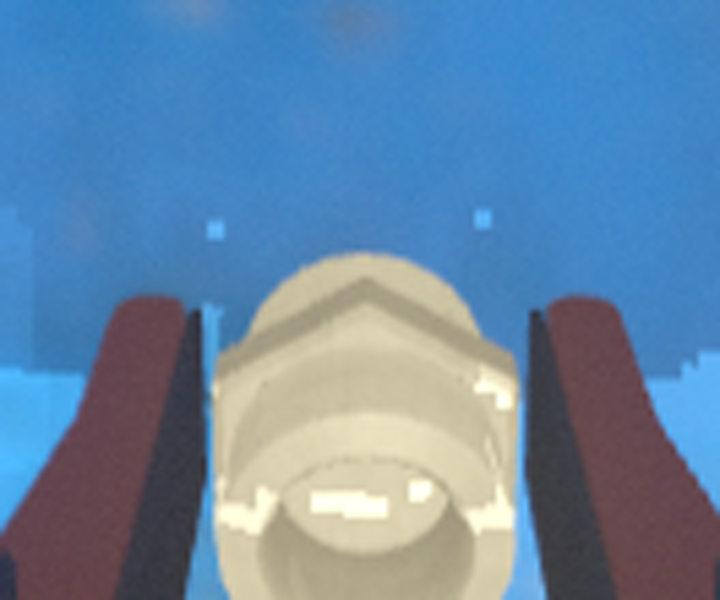

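{"fn": "apply_moves", "kwargs": {"rows": [0,0,-0.05,0,0.2,0,0,-0.15,0,0.2,0,0,-0.25,0,0.2,0,0,-0.35,0,0.2,0,0,-0.45,0,0.2,0,0,-0.45,0,0.2,0,0,-0.45,0,0.2]}}

```text
clock: 7.2
tcp_pos: [0.4645, 0.2944, 0.0791]
eef_rot: [180.0, 0.0, -175.6]
ft_force: [0.1, 0.1, -1.9]
opening: 0.0346
grasp_force: 25.0
```

```bash
python3 - <<'E'
from h import *
st=bot.observe();C=cam('wrist',st);im=snap('wrist','w5.png'); m=brass(im); m[300:]=0; blobs(m,C,.1,200)
# board squares by wrist/top: dark lines within white board in top0
t=cv2.imread('pics/t2.png',0); t=cv2.resize(t[130:220,235:440],None,fx=4,fy=4,interpolation=cv2.INTER_CUBIC)
b=cv2.adaptiveThreshold(t,255,cv2.ADAPTIVE_THRESH_MEAN_C,cv2.THRESH_BINARY_INV,61,12)
T=cam('top')
for c in cv2.findContours(b,cv2.RETR_LIST,cv2.CHAIN_APPROX_NONE)[0]:
    (cx,cy),(w,h),a=cv2.minAreaRect(c)
    if 75<w<150 and 75<h<150: q=[235+(cx-1.5)/4,130+(cy-1.5)/4]; print(np.round(q,1),round(w/4,1),round(h/4,1),round(a,1),px2w(T,q,.008).round(4))
E
```

```text
box [289. 266.] [66. 54.] 90.0 bb (262, 233, 55, 67) [[0.4703 0.2957 0.1   ]]
box [118.4 148.5] [47.5 30.8] 64.7 bb (96, 130, 40, 45) [[0.4082 0.2003 0.1   ]]
[305.4 194.5] 24.2 28.1 85.8 [[ 0.548  -0.0545  0.008 ]]
[341.3 192.8] 25.7 28.2 85.6 [[ 0.5533 -0.1342  0.008 ]]
[377.  190.1] 26.1 28.3 86.6 [[ 0.5608 -0.2138  0.008 ]]
[265.2 174.2] 23.9 24.0 45.0 [[0.5928 0.0362 0.008 ]]
[410.9 172.2] 32.3 31.9 82.1 [[ 0.6029 -0.2901  0.008 ]]
[338.4 163.1] 23.3 27.8 86.0 [[ 0.6211 -0.1277  0.008 ]]
```

```bash
python3 - <<'E'
from h import *
go(.50,.11,.12,184.5);go(.535,-.06,.12,184.5)
E
```

```text
go [-0.108  -0.9317 -0.2081] yaw -0.0014
go [-0.2167 -1.7927 -0.2081] yaw -0.0014
```

{"fn": "apply_moves", "kwargs": {"rows": [0,-0.1,-0.1,0,0.2,-0.02,-0.25,-0.2,0,0.2,-0.05,-0.42,-0.21,0,0.2,-0.07,-0.6,-0.21,0,0.2,-0.09,-0.75,-0.21,0,0.2,-0.1,-0.88,-0.21,0,0.2,-0.108,-0.93,-0.21,0,0.2,-0.108,-0.93,-0.21,0,0.2]}}

```text
clock: 8.05
tcp_pos: [0.5003, 0.1095, 0.1202]
eef_rot: [-180.0, -0.1, -175.7]
ft_force: [0.5, 1.3, -2.1]
opening: 0.0348
grasp_force: 25.0
```

{"fn": "apply_moves", "kwargs": {"rows": [0,-0.1,0,0,0.2,-0.02,-0.25,0,0,0.2,-0.05,-0.42,0,0,0.2,-0.07,-0.6,0,0,0.2,-0.09,-0.75,0,0,0.2,-0.108,-0.83,0,0,0.2,-0.108,-0.86,0,0,0.2,-0.108,-0.86,0,0,0.2]}}

```text
clock: 8.85
tcp_pos: [0.5352, -0.0581, 0.1205]
eef_rot: [180.0, -0.0, -175.5]
ft_force: [0.0, 0.6, -0.7]
opening: 0.0346
grasp_force: 25.0
```

```bash
python3 - <<'E'
from h import *
st=bot.observe();print(st['tcp_pos'],st['eef_rot'],st['opening']);im=snap('wrist','w6.png')
E
```

```text
[ 0.53521229 -0.05809014  0.12053271] [ 1.79968020e+02 -4.62089910e-02 -1.75540729e+02] 0.03462514069505584
```

View pics/w6.png

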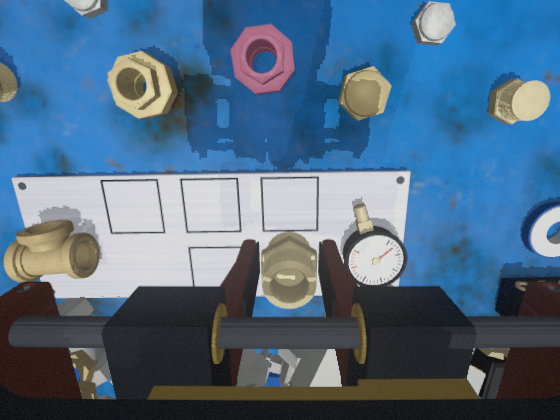

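```bash
python3 - <<'E'
from h import *
im=cv2.imread('pics/w6.png'); g=cv2.cvtColor(im,cv2.COLOR_BGR2GRAY)
st=bot.observe(); C=cam('wrist',st); y0=165
t=cv2.resize(g[y0:245,80:345],None,fx=3,fy=3,interpolation=cv2.INTER_CUBIC)
b=cv2.adaptiveThreshold(t,255,cv2.ADAPTIVE_THRESH_MEAN_C,cv2.THRESH_BINARY_INV,41,20)
S=[]
for c in cv2.findContours(b,cv2.RETR_LIST,cv2.CHAIN_APPROX_NONE)[0]:
    r=cv2.minAreaRect(c); (cx,cy),(w,h),a=r
    if 120<w<200 and 120<h<200:
        q=cv2.boxPoints(r)/3+[80-.33,y0-.33]; P=px2w(C,q,.008); print(q.mean(0).round(1),w/3,h/3,P.mean(0).round(4),np.linalg.norm(np.diff(P,axis=0),axis=1).round(4))
t=[cv2.resize(im[y-40:y+40,x-40:x+40],(390,390),interpolation=cv2.INTER_CUBIC) for x,y in [(145,84),(365,92)]]
cv2.imwrite('pics/c8.png',np.hstack(t))
E
```

```text
[132.7 206.2] 51.20325724283854 59.963470458984375 [ 0.5577 -0.2149  0.008 ] [0.0603 0.0549 0.0636]
[210.3 205. ] 51.42144775390625 56.654388427734375 [ 0.5503 -0.1355  0.008 ] [0.0563 0.0546 0.0593]
[132.5 206.2] 54.6729990641276 64.20777893066406 [ 0.5578 -0.2151  0.008 ] [0.0645 0.0586 0.0682]
[289.6 203.9] 51.503031412760414 54.42911275227865 [ 0.5428 -0.0551  0.008 ] [0.0538 0.0545 0.0567]
[210.3 205.1] 54.92234802246094 61.01445515950521 [ 0.5505 -0.1355  0.008 ] [0.0606 0.0583 0.0641]
[289.7 204. ] 55.2422841389974 59.014862060546875 [ 0.5431 -0.055   0.008 ] [0.0583 0.0585 0.0616]
```

View pics/c8.png

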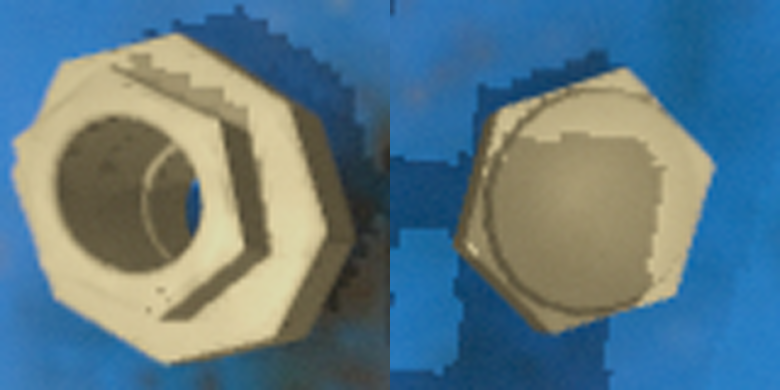

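```bash
python3 - <<'E'
from h import *
go(.5436,-.0545,-.0015,184.5)
st=bot.observe(); C=cam('wrist',st)
f=lambda cx,cy,x,y:[cx-40+x/4.875,cy-40+y/4.875]
u=lambda P,z:px2w(C,[f(145,84,*p) for p in P],z).round(4)
k=lambda P,z:px2w(C,[f(365,92,x-390,y) for x,y in P],z).round(4)
def show(n,H):
    print(n,H.tolist()); 
    for a,b in zip(H[:-1],H[1:]): d=b-a; print('   len',np.hypot(*d[:2]).round(4),'normal deg',round(np.degrees(np.arctan2(d[1],d[0]))+90,1)%180)
show('nut top',u([(60,65),(178,33),(292,103),(327,230),(275,340),(165,363),(57,295),(15,150),(60,65)],.034))
print('bore',u([(128,193)],.048))
show('cap',k([(495,112),(628,68),(715,165),(675,293),(552,333),(460,240),(495,112)],.022))
print(k([(575,200)],.025))
print('plug',px2w(C,[[533,101]],.031))
E
```

```text
go [-0.0434  0.0109  0.6105] yaw 0.0003
nut top [[0.4213, -0.2053, 0.034], [0.415, -0.1852, 0.034], [0.4244, -0.1666, 0.034], [0.4441, -0.1613, 0.034], [0.463, -0.171, 0.034], [0.4683, -0.1905, 0.034], [0.4582, -0.2087, 0.034], [0.4351, -0.214, 0.034], [0.4213, -0.2053, 0.034]]
   len 0.0211 normal deg 17.400000000000006
   len 0.0208 normal deg 153.2
   len 0.0204 normal deg 105.1
   len 0.0212 normal deg 62.8
   len 0.0202 normal deg 15.2
   len 0.0208 normal deg 151.0
   len 0.0237 normal deg 102.9
   len 0.0163 normal deg 57.80000000000001
bore [[ 0.4414 -0.1883  0.048 ]]
cap [[0.4191, -0.0158, 0.022], [0.4101, 0.0065, 0.022], [0.4246, 0.0244, 0.022], [0.4468, 0.0209, 0.022], [0.4556, -0.0005, 0.022], [0.4409, -0.0193, 0.022], [0.4191, -0.0158, 0.022]]
   len 0.024 normal deg 22.0
   len 0.023 normal deg 141.0
   len 0.0225 normal deg 81.0
   len 0.0231 normal deg 22.4
   len 0.0239 normal deg 142.0
   len 0.0221 normal deg 80.89999999999998
[[ 4.327e-01 -3.000e-04  2.500e-02]]
plug [[0.4273961  0.14521515 0.031     ]]
```

{"fn": "apply_moves", "kwargs": {"rows": [-0.043,0.011,0,0,0.2,-0.043,0.011,0.12,0,0.2,-0.043,0.011,0.25,0,0.2,-0.043,0.011,0.37,0,0.2,-0.043,0.011,0.48,0,0.2,-0.043,0.011,0.55,0,0.2,-0.043,0.011,0.58,0,0.2,-0.043,0.011,0.6,0,0.2,-0.043,0.011,0.612,0,0.2,-0.043,0.011,0.612,0,0.2]}}

```text
clock: 9.9
tcp_pos: [0.5442, -0.0562, -0.0009]
eef_rot: [180.0, 0.1, -175.6]
ft_force: [-0.3, 0.4, -1.5]
opening: 0.0341
grasp_force: 25.0
```

{"fn": "apply_moves", "kwargs": {"rows": [0,0.005,0.004,0,0.2,0,0.005,0.008,0,0.2,0,0.005,0.011,0,0.2,0,0.005,0.011,0,0.2]}}

```text
clock: 10.3
tcp_pos: [0.5441, -0.0552, -0.0027]
eef_rot: [180.0, 0.1, -175.6]
ft_force: [-1.8, 0.7, 5.9]
opening: 0.0344
grasp_force: 25.0
```

{"fn": "apply_moves", "kwargs": {"rows": [0,0,0,0,0.55,0,0,0,0,0.55,0,0,0,0,0.55,0,0,-0.1,0,0.55,0,0,-0.3,0,0.55,0,0,-0.5,0,0.6,0,0,-0.65,0,0.8,0,0,-0.65,0,1]}}

```text
clock: 11.1
tcp_pos: [0.5463, -0.0556, 0.1307]
eef_rot: [-180.0, 0.4, -175.6]
ft_force: [0.1, -0.7, 0.0]
opening: 0.0653
grasp_force: 0.0
```

```bash
python3 - <<'E'
from h import *
st=bot.observe();C=cam('wrist',st);im=snap('wrist','w7.png'); m=brass(im); m[310:]=0; blobs(m,C,.04,300)
go(.447,-.342,.13,140)
E
```

```text
box [ 54.6 234.9] [56.9 92.6] 85.8 bb (9, 206, 93, 60) [[ 0.5968 -0.2816  0.04  ]]
box [359.6 203.1] [27.6 13.8] 76.0 bb (351, 190, 19, 28) [[0.5418 0.0115 0.04  ]]
box [289.  198.5] [35. 30.] 90.0 bb (274, 181, 31, 36) [[ 0.5424 -0.055   0.04  ]]
box [512.5  87.5] [43. 57.] 90.0 bb (484, 66, 58, 44) [[0.4306 0.1262 0.04  ]]
box [361.   79.5] [50.2 48.8] 45.0 bb (336, 53, 51, 53) [[ 0.4348 -0.0029  0.04  ]]
box [ 9.5 68.5] [37. 19.] 90.0 bb (0, 50, 20, 38) [[ 0.4471 -0.2971  0.04  ]]
box [143.8  70.9] [66.8 61.5] 74.1 bb (111, 38, 67, 66) [[ 0.4415 -0.1838  0.04  ]]
go [ 0.5994 -1.3912 -0.0078] yaw 0.9873
```

{"fn": "apply_moves", "kwargs": {"rows": [0.05,-0.1,0,0.1,1,0.12,-0.25,0,0.25,1,0.2,-0.45,0,0.4,1,0.28,-0.65,0,0.55,1,0.36,-0.85,0,0.7,1,0.4,-0.95,0,0.85,1,0.4,-0.95,0,0.98,1,0.4,-0.95,0,0.98,1]}}

```text
clock: 11.95
tcp_pos: [0.4773, -0.2514, 0.125]
eef_rot: [-179.9, -0.1, 140.1]
ft_force: [0.7, -0.0, 0.6]
opening: 0.0879
grasp_force: 0.0
```

```bash
python3 - <<'E'
from h import *
print(bot.observe()['tcp_pos'])
go(.447,-.342,.14,140)
E
```

```text
[ 0.47733592 -0.25136616  0.12497569]
go [-0.174  -0.4451 -0.0751] yaw 0.0032
```

{"fn": "apply_moves", "kwargs": {"rows": [-0.06,-0.16,-0.03,0,1,-0.12,-0.32,-0.06,0,1,-0.174,-0.445,-0.075,0,1,-0.174,-0.445,-0.075,0,1,-0.174,-0.445,-0.075,0,1]}}

```text
clock: 12.45
tcp_pos: [0.4483, -0.3409, 0.1405]
eef_rot: [180.0, -0.1, 140.4]
ft_force: [-0.1, 0.9, -0.0]
opening: 0.0878
grasp_force: 0.0
```

```bash
python3 - <<'E'
from h import *
st=bot.observe();C=cam('wrist',st);print(st['tcp_pos'],st['eef_rot']);im=snap('wrist','w8.png'); m=brass(im); m[310:]=0; blobs(m,C,.04,300)
q=w2px(C,[[.447,-.342,.04]])[0].astype(int); print(q); x,y=q
cv2.imwrite('pics/c9.png',cv2.resize(im[y-40:y+40,x-40:x+40,::-1],(600,600),interpolation=cv2.INTER_CUBIC))
E
```

```text
[ 0.44829116 -0.34091892  0.14048473] [ 1.79999673e+02 -9.18797007e-02  1.40447732e+02]
box [425.  264.5] [61.5 37.5] 45.0 bb (393, 244, 66, 48) [[ 0.5919 -0.2755  0.04  ]]
box [288.5 195. ] [44. 39.] 90.0 bb (269, 173, 40, 45) [[ 0.4439 -0.3372  0.04  ]]
box [410.8  89.9] [56.4 63.2] 36.9 bb (380, 59, 61, 62) [[ 0.4388 -0.1937  0.04  ]]
[286 200]
```

View pics/c9.png

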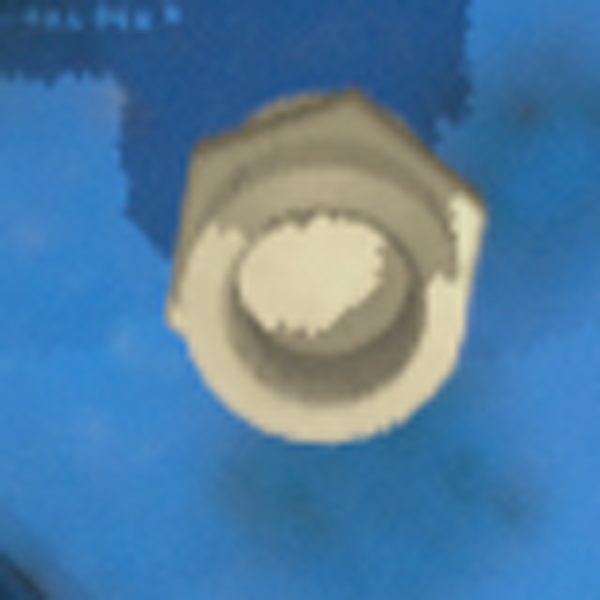

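```bash
python3 - <<'E'
from h import *
st=bot.observe();C=cam('wrist',st); a=px2w(C,[289.5,200.1],.052)[0]; print(a)
h=px2w(C,[[246+x/7.5,160+y/7.5] for x,y in [(193,150),(352,92),(487,205),(172,322)]],.032); print(h.round(4),h[[2,3]].mean(0), np.linalg.norm(h[2]-h[3]),np.degrees(np.arctan2(*(h[1]-h[0])[1::-1])),np.degrees(np.arctan2(*(h[2]-h[1])[1::-1])))
go(a[0],a[1],-.006,131.4)
E
```

```text
[ 0.44625382 -0.33673804  0.052     ]
[[ 0.4239 -0.3407  0.032 ]
 [ 0.4311 -0.3199  0.032 ]
 [ 0.454  -0.3157  0.032 ]
 [ 0.4398 -0.358   0.032 ]] [ 0.44693203 -0.33688385  0.032     ] 0.0446118547788415 70.6938463002664 10.264922199869757
go [0.0205 0.0051 0.7325] yaw 0.2022
```

{"fn": "apply_moves", "kwargs": {"rows": [0.02,0.005,0.1,0.1,1,0.02,0.005,0.25,0.21,1,0.02,0.005,0.4,0.21,1,0.02,0.005,0.55,0.21,1,0.02,0.005,0.65,0.21,1,0.02,0.005,0.71,0.21,1,0.02,0.005,0.732,0.21,1,0.02,0.005,0.732,0.21,0.8,0.02,0.005,0.732,0.21,0.5,0.02,0.005,0.732,0.21,0.3,0.02,0.005,0.732,0.21,0.3,0.02,0.005,0.732,0.21,0.3,0.02,0.005,0.732,0.21,0.3,0.02,0.005,0.732,0.21,0.3,0.02,0.005,0.732,0.21,0.3], "newtons": 30}}

```text
clock: 14.0
tcp_pos: [0.4461, -0.3384, -0.0048]
eef_rot: [180.0, 0.0, 130.9]
ft_force: [0.2, 0.9, 3.2]
opening: 0.0393
grasp_force: 30.0
```

{"fn": "apply_moves", "kwargs": {"rows": [0,0,-0.05,0,0.3,0,0,-0.15,0,0.3,0,0,-0.27,0,0.3,0,0,-0.4,0,0.3,0,0,-0.5,0,0.3,0,0,-0.5,0,0.3,0,0,-0.5,0,0.3]}}

```text
clock: 14.7
tcp_pos: [0.4461, -0.3381, 0.0951]
eef_rot: [180.0, 0.0, 130.9]
ft_force: [-0.3, 0.0, -1.4]
opening: 0.0398
grasp_force: 30.0
```

```bash
python3 - <<'E'
from h import *
go(.558,-.2145,.095,95)
E
```

```text
go [1.009e-01 8.275e-01 7.000e-04] yaw 0.7975
```

{"fn": "apply_moves", "kwargs": {"rows": [0.01,0.06,0,0.08,0.3,0.03,0.18,0,0.2,0.3,0.05,0.34,0,0.35,0.3,0.07,0.5,0,0.5,0.3,0.09,0.66,0,0.65,0.3,0.101,0.77,0,0.75,0.3,0.101,0.82,0,0.8,0.3,0.101,0.827,0,0.8,0.3,0.101,0.827,0,0.8,0.3]}}

```text
clock: 15.6
tcp_pos: [0.557, -0.2148, 0.0939]
eef_rot: [-179.9, -0.0, 95.0]
ft_force: [-0.4, 0.4, -1.5]
opening: 0.0395
grasp_force: 30.0
```

```bash
python3 - <<'E'
from h import *
go(.558,-.2145,.0035,95)
E
```

```text
go [0.0009 0.0051 0.4519] yaw -0.0008
```

{"fn": "apply_moves", "kwargs": {"rows": [0,0.004,0.1,0,0.3,0,0.004,0.2,0,0.3,0,0.004,0.3,0,0.3,0,0.004,0.38,0,0.3,0,0.004,0.42,0,0.3,0,0.004,0.44,0,0.3,0,0.004,0.452,0,0.3,0,0.004,0.455,0,0.3,0,0.004,0.455,0,0.3]}}

```text
clock: 16.5
tcp_pos: [0.5591, -0.2149, 0.0046]
eef_rot: [179.9, 0.0, 94.9]
ft_force: [-0.5, 0.3, -1.6]
opening: 0.0392
grasp_force: 30.0
```

{"fn": "apply_moves", "kwargs": {"rows": [0,-0.004,0.005,0,0.3,0,-0.004,0.01,0,0.3,0,-0.004,0.014,0,0.3,0,-0.004,0.014,0,0.3]}}

```text
clock: 16.9
tcp_pos: [0.5583, -0.2149, 0.0031]
eef_rot: [179.9, -0.0, 94.9]
ft_force: [-4.6, 2.5, 14.9]
opening: 0.0395
grasp_force: 30.0
```

{"fn": "apply_moves", "kwargs": {"rows": [0,0,0,0,0.6,0,0,0,0,0.65,0,0,0,0,0.65,0,0,-0.1,0,0.65,0,0,-0.3,0,0.65,0,0,-0.5,0,0.8,0,0,-0.6,0,1,0,0,-0.6,0,1,0,0,-0.6,0,1]}}

```text
clock: 17.8
tcp_pos: [0.5579, -0.2145, 0.121]
eef_rot: [180.0, -0.0, 94.9]
ft_force: [-0.2, -0.0, -0.3]
opening: 0.0854
grasp_force: 0.0
```

```bash
python3 - <<'E'
from h import *
go(.4417,-.188,.1,106.5);go(.4417,-.188,-.010,106.5)
E
```

```text
go [ 0.1815 -0.5676  0.1048] yaw -0.2577
go [ 0.1815 -0.5676  0.6548] yaw -0.2577
```

Hover first and check with the wrist camera.

{"fn": "apply_moves", "kwargs": {"rows": [0.04,-0.12,0,-0.1,1,0.09,-0.3,0,-0.2,1,0.14,-0.46,0,-0.258,1,0.181,-0.56,0,-0.258,1,0.181,-0.568,0,-0.258,1,0.181,-0.568,0,-0.258,1]}}

```text
clock: 18.4
tcp_pos: [0.4416, -0.1881, 0.1206]
eef_rot: [-180.0, -0.0, 106.5]
ft_force: [0.1, 0.5, -0.8]
opening: 0.0874
grasp_force: 0.0
```

```bash
python3 - <<'E'
from h import *
st=bot.observe();C=cam('wrist',st);im=snap('wrist','w9.png'); m=brass(im); m[310:]=0
print(st['tcp_pos'],st['eef_rot'][2]);blobs(m,C,.034,300)
print('expected',w2px(C,[[.4417,-.188,.034],[.4417,-.188,.0]]))
t=np.hstack([cv2.resize(im[y-40:y+40,x-40:x+40,::-1],(390,390),interpolation=cv2.INTER_CUBIC) for x,y in [w2px(C,[[.4417,-.188,.034]])[0].astype(int)]])
cv2.imwrite('pics/c10.png',t)
go(.4417,-.188,-.010,106.5)
E
```

```text
[ 0.44163019 -0.18810718  0.1206355 ] 106.50112160907594
box [397.7 250. ] [41. 17.] 40.6 bb (381, 237, 37, 23) [[ 0.5561 -0.2022  0.034 ]]
box [288.5 203.5] [53. 53.] 90.0 bb (262, 177, 54, 54) [[ 0.4409 -0.187   0.034 ]]
box [451.   91.5] [39. 52.] 90.0 bb (425, 72, 53, 40) [[ 0.5436 -0.0548  0.034 ]]
box [483.    8.5] [17. 40.] 90.0 bb (463, 0, 41, 18) [[0.5418 0.0087 0.034 ]]
box [341.    7.5] [15. 42.] 90.0 bb (320, 0, 43, 16) [[ 0.4351 -0.0229  0.034 ]]
expected [[289.04179629 204.73086121]
 [289.02135138 195.22030816]]
go [ 0.0027 -0.0027  0.654 ] yaw 0.0002
```

{"fn": "apply_moves", "kwargs": {"rows": [0.002,0,0.12,0,1,0.002,0,0.27,0,1,0.002,0,0.42,0,1,0.002,0,0.54,0,1,0.002,0,0.62,0,1,0.002,0,0.654,0,1,0.002,0,0.654,0,0.8,0.002,0,0.654,0,0.5,0.002,0,0.654,0,0.45,0.002,0,0.654,0,0.45,0.002,0,0.654,0,0.45,0.002,0,0.654,0,0.45,0.002,0,0.654,0,0.45], "newtons": 35}}

```text
clock: 19.75
tcp_pos: [0.4419, -0.188, -0.009]
eef_rot: [179.9, 0.0, 106.5]
ft_force: [-0.4, 1.4, 7.3]
opening: 0.0497
grasp_force: 35.0
```

{"fn": "apply_moves", "kwargs": {"rows": [0,0,-0.05,0,0.45,0,0,-0.15,0,0.45,0,0,-0.27,0,0.45,0,0,-0.4,0,0.45,0,0,-0.5,0,0.45,0,0,-0.55,0,0.45,0,0,-0.55,0,0.45]}}

```text
clock: 20.45
tcp_pos: [0.4423, -0.188, 0.1016]
eef_rot: [179.9, 0.0, 106.5]
ft_force: [0.6, -0.3, -2.1]
opening: 0.0498
grasp_force: 35.0
```

```bash
python3 - <<'E'
from h import *
go(.5505,-.1347,.1,97)
E
```

```text
go [0.102  0.5946 0.0082] yaw 0.2111
```

{"fn": "apply_moves", "kwargs": {"rows": [0.01,0.06,0,0.05,0.45,0.03,0.18,0,0.1,0.45,0.06,0.34,0,0.2,0.45,0.08,0.48,0,0.21,0.45,0.1,0.57,0,0.21,0.45,0.102,0.595,0,0.21,0.45,0.102,0.595,0,0.21,0.45,0.102,0.595,0,0.21,0.45]}}

```text
clock: 21.25
tcp_pos: [0.5484, -0.1355, 0.0998]
eef_rot: [-179.9, 0.0, 97.0]
ft_force: [-0.1, 0.5, -1.4]
opening: 0.0493
grasp_force: 35.0
```

```bash
python3 - <<'E'
from h import *
go(.5505,-.1347,0,97)
E
```

```text
go [0.0029 0.0111 0.4991] yaw -0.0007
```

{"fn": "apply_moves", "kwargs": {"rows": [0.003,0.007,0.1,0,0.45,0.003,0.007,0.2,0,0.45,0.003,0.007,0.3,0,0.45,0.003,0.007,0.4,0,0.45,0.003,0.007,0.46,0,0.45,0.003,0.007,0.485,0,0.45,0.003,0.007,0.495,0,0.45,0.003,0.007,0.501,0,0.45,0.003,0.007,0.504,0,0.45,0.003,0.007,0.504,0,0.45]}}

```text
clock: 22.25
tcp_pos: [0.5515, -0.1339, 0.0001]
eef_rot: [180.0, 0.0, 97.0]
ft_force: [0.4, 1.2, -1.1]
opening: 0.0495
grasp_force: 35.0
```

{"fn": "apply_moves", "kwargs": {"rows": [0,0,0.005,0,0.45,0,0,0.008,0,0.45,0,0,0.011,0,0.45,0,0,0.011,0,0.45]}}

```text
clock: 22.65
tcp_pos: [0.5516, -0.1339, -0.001]
eef_rot: [179.9, -0.0, 97.0]
ft_force: [-4.7, 2.2, 14.6]
opening: 0.0499
grasp_force: 35.0
```

{"fn": "apply_moves", "kwargs": {"rows": [0,0,0,0,0.75,0,0,0,0,0.8,0,0,0,0,0.8,0,0,-0.1,0,0.8,0,0,-0.3,0,0.8,0,0,-0.5,0,0.9,0,0,-0.6,0,1,0,0,-0.6,0,1,0,0,-0.6,0,1]}}

```text
clock: 23.55
tcp_pos: [0.5512, -0.1335, 0.1172]
eef_rot: [180.0, -0.0, 97.1]
ft_force: [-0.5, 0.3, -0.1]
opening: 0.0875
grasp_force: 0.0
```

```bash
python3 - <<'E'
from h import *
go(.4275,.0448,.12,142);go(.49,.0,.12,142)
E
```

```text
go [ 0.961  -0.5039 -0.014 ] yaw -0.9986
go [ 0.7003 -0.2214 -0.014 ] yaw -0.9986
```

{"fn": "apply_moves", "kwargs": {"rows": [0.1,-0.06,0,-0.15,1,0.27,-0.14,0,-0.33,1,0.45,-0.24,0,-0.5,1,0.65,-0.34,0,-0.67,1,0.82,-0.43,0,-0.83,1,0.93,-0.48,0,-0.99,1,0.96,-0.5,0,-0.99,1,0.96,-0.5,0,-0.99,1]}}

```text
clock: 24.35
tcp_pos: [0.4275, 0.0448, 0.1166]
eef_rot: [-179.9, -0.1, 141.5]
ft_force: [0.7, 0.2, -0.1]
opening: 0.0876
grasp_force: 0.0
```

```bash
python3 - <<'E'
from h import *
go(.4275,.1448,.10,184)
E
```

```text
go [0.3112 0.3916 0.0832] yaw -0.9438
```

{"fn": "apply_moves", "kwargs": {"rows": [0.06,0.08,0.02,-0.18,1,0.15,0.2,0.04,-0.36,1,0.24,0.3,0.06,-0.54,1,0.31,0.39,0.083,-0.72,1,0.311,0.392,0.083,-0.94,1,0.311,0.392,0.083,-0.94,1,0.311,0.392,0.083,-0.94,1]}}

```text
clock: 25.05
tcp_pos: [0.4289, 0.143, 0.1004]
eef_rot: [-180.0, -0.0, -176.5]
ft_force: [0.1, -1.4, -0.1]
opening: 0.0877
grasp_force: 0.0
```

```bash
python3 - <<'E'
from h import *
st=bot.observe();C=cam('wrist',st);im=snap('wrist','w11.png')
print(st['tcp_pos'],st['eef_rot'][2])
m=brass(im); m[310:]=0
blobs(m,C,.02,300)
x,y=w2px(C,[[.4275,.1448,.015]])[0].astype(int); print(x,y)
cv2.imwrite('pics/c11.png',cv2.resize(im[y-40:y+40,x-40:x+40,::-1],(600,600),interpolation=cv2.INTER_CUBIC))
E
```

```text
[0.42890267 0.14304435 0.10037854] -176.4880267136387
box [286.3 189.4] [18.9 34.5] 84.1 bb (270, 180, 35, 21) [[0.4131 0.1405 0.02  ]]
box [139.2 197.5] [44.  53.1] 71.6 bb (114, 173, 51, 49) [[0.4285 0.0084 0.02  ]]
290 203
```

View pics/c11.png

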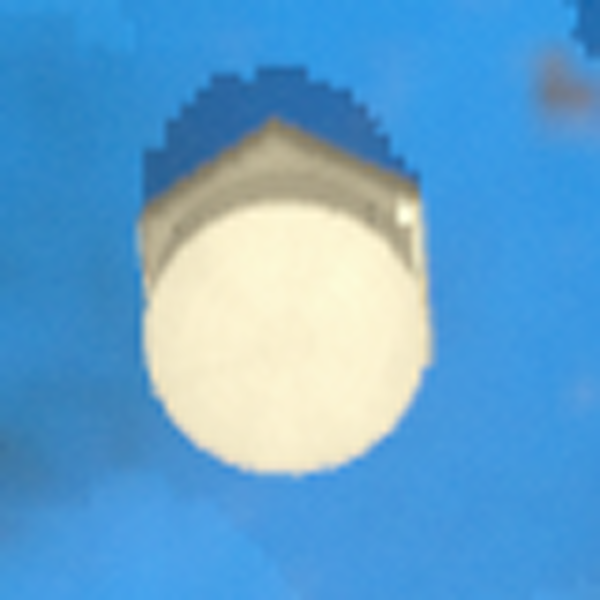

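```bash
python3 - <<'E'
from h import *
st=bot.observe();C=cam('wrist',st);a=px2w(C,[288.3,207.9],.031)[0];print(a)
h=px2w(C,[[250+x/7.5,163+y/7.5] for x,y in [(145,215),(275,122),(418,190)]],.012);print(h.round(4),np.linalg.norm(np.diff(h,axis=0),axis=1))
d=h[[0,2]]; print(np.linalg.norm(d[0]-d[1]))
go(a[0],a[1],-.014,188.5)
E
```

```text
[0.42685737 0.14323005 0.031     ]
[[0.4182 0.1252 0.012 ]
 [0.4056 0.1404 0.012 ]
 [0.4131 0.1584 0.012 ]] [0.01976616 0.0194221 ]
0.03361060851118823
go [0.0099 0.0013 0.5726] yaw -0.1114
```

{"fn": "apply_moves", "kwargs": {"rows": [0.012,0.001,0.1,-0.11,1,0.012,0.001,0.25,-0.11,1,0.012,0.001,0.4,-0.11,1,0.012,0.001,0.5,-0.11,1,0.012,0.001,0.55,-0.11,1,0.012,0.001,0.565,-0.11,1,0.012,0.001,0.572,-0.11,1,0.012,0.001,0.572,-0.11,0.8,0.012,0.001,0.572,-0.11,0.5,0.012,0.001,0.572,-0.11,0.25,0.012,0.001,0.572,-0.11,0.25,0.012,0.001,0.572,-0.11,0.25,0.012,0.001,0.572,-0.11,0.25,0.012,0.001,0.572,-0.11,0.25,0.012,0.001,0.572,-0.11,0.25], "newtons": 30}}

```text
clock: 26.6
tcp_pos: [0.426, 0.1444, -0.0135]
eef_rot: [-180.0, -0.0, -171.2]
ft_force: [-0.3, -0.1, 1.4]
opening: 0.0346
grasp_force: 30.0
```

{"fn": "apply_moves", "kwargs": {"rows": [0,0,-0.05,0,0.25,0,0,-0.15,0,0.25,0,0,-0.27,0,0.25,0,0,-0.4,0,0.25,0,0,-0.5,0,0.25,0,0,-0.6,0,0.25,0,0,-0.6,0,0.25,0,0,-0.6,0,0.25]}}

```text
clock: 27.4
tcp_pos: [0.4259, 0.1447, 0.1067]
eef_rot: [180.0, 0.1, -171.2]
ft_force: [-0.2, 0.2, -2.1]
opening: 0.0341
grasp_force: 30.0
```

```bash
python3 - <<'E'
from h import *
st=bot.observe();C=cam('wrist',st);im=snap('wrist','w12.png'); m=brass(im); m[310:]=0; blobs(m,C,.14,200)
go(.4942,.0,.11,187);go(.6242,-.128,.11,187)
E
```

```text
box [ 74.  289.2] [31.2 47.7] 62.1 bb (52, 270, 45, 40) [[0.4586 0.027  0.14  ]]
box [ 11.  277.5] [37. 22.] 90.0 bb (0, 259, 23, 38) [[ 0.4567 -0.0084  0.14  ]]
box [288.5 265.5] [77. 63.] 90.0 bb (257, 227, 64, 78) [[0.4249 0.1451 0.14  ]]
box [139.6 184.8] [43.6 52.6] 76.8 bb (114, 162, 52, 47) [[0.3915 0.0637 0.14  ]]
go [-0.2284 -0.7664 -0.0198] yaw 0.041
go [-0.7723 -1.4987 -0.0198] yaw 0.041
```

{"fn": "apply_moves", "kwargs": {"rows": [-0.02,-0.06,-0.02,0,0.25,-0.05,-0.18,-0.02,0.02,0.25,-0.1,-0.34,-0.02,0.04,0.25,-0.15,-0.5,-0.02,0.04,0.25,-0.2,-0.65,-0.02,0.04,0.25,-0.22,-0.74,-0.02,0.04,0.25,-0.228,-0.766,-0.02,0.04,0.25,-0.228,-0.766,-0.02,0.04,0.25]}}

```text
clock: 28.25
tcp_pos: [0.4942, -0.0009, 0.1098]
eef_rot: [-180.0, -0.1, -173.1]
ft_force: [-0.1, 0.8, -0.4]
opening: 0.0344
grasp_force: 30.0
```

```bash
python3 - <<'E'
from h import *
go(.6242,-.128,.1,187)
E
```

```text
go [-0.5684 -0.7091  0.0491] yaw -0.0016
```

{"fn": "apply_moves", "kwargs": {"rows": [-0.04,-0.05,0,0,0.25,-0.12,-0.15,0,0,0.25,-0.24,-0.3,0,0,0.25,-0.36,-0.45,0.01,0,0.25,-0.48,-0.6,0.02,0,0.25,-0.54,-0.68,0.04,0,0.25,-0.568,-0.709,0.05,0,0.25,-0.568,-0.709,0.05,0,0.25,-0.568,-0.709,0.05,0,0.25]}}

```text
clock: 29.15
tcp_pos: [0.6241, -0.1251, 0.1002]
eef_rot: [179.9, -0.0, -172.9]
ft_force: [0.5, 0.2, -0.9]
opening: 0.0345
grasp_force: 30.0
```

```bash
python3 - <<'E'
from h import *
go(.6242,-.128,-.004,187)
st=bot.observe();C=cam('wrist',st);im=snap('wrist','w13.png')
g=cv2.cvtColor(im,cv2.COLOR_RGB2GRAY)
print('predict squares',w2px(C,[[.558,-.2145,.008],[.5436,-.0545,.008],[.6242,-.128,.008]]).round(1))
m=brass(im); m[310:]=0; blobs(m,C,.05,300)
E
```

```text
go [ 0.0013 -0.0146  0.521 ] yaw 0.0028
predict squares [[195.4 118.5]
 [378.9 124.8]
 [284.8 202.5]]
box [ 99.9 296.9] [25.6 64.8] 87.5 bb (68, 283, 65, 27) [[ 0.7191 -0.2819  0.05  ]]
box [288.5 264.5] [81. 63.] 90.0 bb (257, 224, 64, 82) [[ 0.6663 -0.1193  0.05  ]]
box [ 95.3 163.2] [ 66.3 105.1] 88.2 bb (43, 130, 106, 68) [[ 0.5984 -0.2784  0.05  ]]
box [463.  142.5] [33. 22.] 90.0 bb (452, 126, 23, 34) [[ 5.483e-01 -5.000e-04  5.000e-02]]
box [387.1 127.9] [45.6 41.4] 28.3 bb (364, 106, 47, 43) [[ 0.5451 -0.0602  0.05  ]]
box [182. 118.] [52. 64.] 90.0 bb (150, 92, 65, 53) [[ 0.5567 -0.2122  0.05  ]]
box [285.5 122.5] [65. 65.] 90.0 bb (253, 90, 66, 66) [[ 0.5506 -0.1358  0.05  ]]
box [476.   11.5] [23. 58.] 90.0 bb (447, 0, 59, 24) [[ 0.462  -0.0163  0.05  ]]
```

{"fn": "apply_moves", "kwargs": {"rows": [0.001,-0.01,0.1,0,0.25,0.001,-0.01,0.2,0,0.25,0.001,-0.01,0.3,0,0.25,0.001,-0.01,0.4,0,0.25,0.001,-0.01,0.47,0,0.25,0.001,-0.01,0.5,0,0.25,0.001,-0.01,0.515,0,0.25,0.001,-0.01,0.522,0,0.25,0.001,-0.01,0.526,0,0.25,0.001,-0.01,0.53,0,0.25,0.001,-0.01,0.53,0,0.25]}}

```text
clock: 30.3
tcp_pos: [0.625, -0.1287, -0.0052]
eef_rot: [-180.0, 0.0, -173.0]
ft_force: [1.0, 0.5, -1.2]
opening: 0.035
grasp_force: 30.0
```

{"fn": "apply_moves", "kwargs": {"rows": [0,0,0.004,0,0.25,0,0,0.008,0,0.25,0,0,0.008,0,0.25]}}

```text
clock: 30.6
tcp_pos: [0.625, -0.1287, -0.0055]
eef_rot: [180.0, 0.1, -173.0]
ft_force: [-4.1, 1.2, 12.3]
opening: 0.0339
grasp_force: 30.0
```

{"fn": "apply_moves", "kwargs": {"rows": [0,0,0,0,0.6,0,0,0,0,0.6,0,0,0,0,0.6,0,0,-0.1,0,0.6,0,0,-0.3,0,0.6,0,0,-0.5,0,0.8,0,0,-0.6,0,1,0,0,-0.6,0,1,0,0,-0.6,0,1]}}

```text
clock: 31.5
tcp_pos: [0.6246, -0.1285, 0.1126]
eef_rot: [180.0, 0.0, -173.0]
ft_force: [0.1, 0.5, 0.1]
opening: 0.0813
grasp_force: 0.0
```

```bash
python3 - <<'E'
from h import *
st=bot.observe();C=cam('wrist',st);im=snap('wrist','w14.png')
m=brass(im); m[310:]=0; blobs(m,C,.03,300)
go(.4328,.0027,.1,172)
E
```

```text
box [125.7 282.8] [57.2 19.6] 15.1 bb (96, 276, 57, 24) [[ 0.7241 -0.2793  0.03  ]]
box [288.5 203.5] [43. 35.] 90.0 bb (271, 182, 36, 44) [[ 0.6225 -0.1282  0.03  ]]
box [107.8 160.7] [63.3 98.2] 88.1 bb (59, 129, 99, 65) [[ 0.6029 -0.2906  0.03  ]]
box [458.6 140.6] [31.9 21. ] 82.9 bb (449, 125, 22, 33) [[0.5487 0.0104 0.03  ]]
box [386.9 126.7] [43.4 39.1] 31.0 bb (365, 106, 44, 41) [[ 0.545  -0.0537  0.03  ]]
box [191.5 117.5] [49. 59.] 90.0 bb (162, 93, 60, 50) [[ 0.5575 -0.2183  0.03  ]]
box [289.5 121.5] [63. 61.] 90.0 bb (259, 90, 62, 64) [[ 0.5509 -0.1361  0.03  ]]
box [473.  13.] [26. 58.] 90.0 bb (444, 0, 59, 27) [[ 0.4528 -0.0053  0.03  ]]
go [0.8684 0.7677 0.0584] yaw 0.3344
```

{"fn": "apply_moves", "kwargs": {"rows": [0.06,0.05,0,0.05,1,0.18,0.15,0,0.1,1,0.33,0.29,0,0.2,1,0.48,0.43,0,0.3,1,0.63,0.56,0,0.334,1,0.77,0.68,0.02,0.334,1,0.85,0.75,0.04,0.334,1,0.868,0.768,0.058,0.334,1,0.868,0.768,0.058,0.334,1]}}

```text
clock: 32.45
tcp_pos: [0.4329, 0.0027, 0.1003]
eef_rot: [-180.0, -0.1, 172.1]
ft_force: [0.1, 0.6, 0.0]
opening: 0.0875
grasp_force: 0.0
```

```bash
python3 - <<'E'
from h import *
st=bot.observe();C=cam('wrist',st);im=snap('wrist','w15.png')
print(st['tcp_pos'],st['eef_rot'][2])
m=brass(im); m[310:]=0; blobs(m,C,.02,300)
n,l,s,c=cv2.connectedComponentsWithStats(m); k=l[200,288]; print(s[k],c[k])
P=cv2.findContours((l==k).astype(np.uint8),cv2.RETR_EXTERNAL,cv2.CHAIN_APPROX_NONE)[0][0]
q=cv2.approxPolyDP(cv2.convexHull(P),2.5,True)[:,0]; print(q.tolist()); print(px2w(C,q,.02).round(4).tolist())
go(.4328,.0027,-.012,172)
E
```

```text
[0.43288148 0.00270648 0.10030937] 172.0784624278889
box [288.5 202.5] [49. 43.] 90.0 bb (267, 178, 44, 50) [[0.429  0.0036 0.02  ]]
[ 267  178   44   50 1692] [288.39243499 202.49408983]
[[290, 178], [309, 189], [308, 217], [287, 227], [267, 215], [267, 191]]
[[0.407, 0.008, 0.02], [0.4192, 0.0234, 0.02], [0.4452, 0.0193, 0.02], [0.4522, -0.0011, 0.02], [0.4381, -0.0175, 0.02], [0.4158, -0.0139, 0.02]]
go [0.0058 0.0018 0.5636] yaw 0.0005
```

{"fn": "apply_moves", "kwargs": {"rows": [0.006,0.003,0.1,0,1,0.006,0.003,0.25,0,1,0.006,0.003,0.4,0,1,0.006,0.003,0.5,0,1,0.006,0.003,0.55,0,1,0.006,0.003,0.563,0,1,0.006,0.003,0.563,0,0.8,0.006,0.003,0.563,0,0.5,0.006,0.003,0.563,0,0.3,0.006,0.003,0.563,0,0.3,0.006,0.003,0.563,0,0.3,0.006,0.003,0.563,0,0.3,0.006,0.003,0.563,0,0.3,0.006,0.003,0.563,0,0.3]}}

```text
clock: 33.9
tcp_pos: [0.4327, 0.0034, -0.0112]
eef_rot: [180.0, 0.0, 172.0]
ft_force: [-1.0, 0.1, 4.8]
opening: 0.0408
grasp_force: 30.0
```

{"fn": "apply_moves", "kwargs": {"rows": [0,0,-0.05,0,0.3,0,0,-0.15,0,0.3,0,0,-0.27,0,0.3,0,0,-0.4,0,0.3,0,0,-0.55,0,0.3,0,0,-0.7,0,0.3,0,0,-0.75,0,0.3,0,0,-0.75,0,0.3]}}

```text
clock: 34.7
tcp_pos: [0.4333, 0.0035, 0.1399]
eef_rot: [179.9, 0.2, 172.0]
ft_force: [0.5, -0.1, -1.0]
opening: 0.0405
grasp_force: 30.0
```

```bash
python3 - <<'E'
from h import *
st=bot.observe();C=cam('wrist',st);im=snap('wrist','w16.png')
m=brass(im); m[310:]=0; blobs(m,C,.17,300)
go(.558,-.135,.14,172);go(.5583,-.2145,.14,172)
E
```

```text
box [288.1 260.3] [72.3 90.6] 3.4 bb (250, 215, 75, 90) [[0.4306 0.0041 0.17  ]]
go [-0.7176 -0.5985 -0.0065] yaw 0.0006
go [-0.7742 -0.992  -0.0065] yaw 0.0006
```

{"fn": "apply_moves", "kwargs": {"rows": [-0.05,-0.06,0,0,0.3,-0.15,-0.18,0,0,0.3,-0.28,-0.34,0,0,0.3,-0.42,-0.5,0,0,0.3,-0.55,-0.66,0,0,0.3,-0.66,-0.82,0,0,0.3,-0.74,-0.94,0,0,0.3,-0.774,-0.98,0,0,0.3,-0.777,-0.99,0,0,0.3,-0.777,-0.99,0,0,0.3,-0.777,-0.99,0,0,0.3]}}

```text
clock: 35.85
tcp_pos: [0.5583, -0.2126, 0.1381]
eef_rot: [179.9, -0.1, 172.1]
ft_force: [0.2, 0.2, 0.1]
opening: 0.0408
grasp_force: 30.0
```

```bash
python3 - <<'E'
from h import *
go(.559,-.2138,.0505,172)
E
```

```text
go [-0.004  -0.0053  0.4382] yaw 0.0022
```

{"fn": "apply_moves", "kwargs": {"rows": [-0.003,-0.004,0.1,0,0.3,-0.003,-0.004,0.2,0,0.3,-0.003,-0.004,0.3,0,0.3,-0.003,-0.004,0.37,0,0.3,-0.003,-0.004,0.41,0,0.3,-0.003,-0.004,0.425,0,0.3,-0.003,-0.004,0.435,0,0.3,-0.003,-0.004,0.44,0,0.3,-0.003,-0.004,0.44,0,0.3]}}

```text
clock: 36.75
tcp_pos: [0.5597, -0.2154, 0.0511]
eef_rot: [180.0, 0.0, 172.0]
ft_force: [0.5, 0.1, -0.7]
opening: 0.0405
grasp_force: 30.0
```

{"fn": "apply_moves", "kwargs": {"rows": [0.003,0.006,0.004,0,0.3,0.003,0.006,0.008,0,0.3,0.003,0.006,0.011,0,0.3,0.003,0.006,0.011,0,0.3]}}

```text
clock: 37.15
tcp_pos: [0.559, -0.214, 0.0485]
eef_rot: [180.0, 0.0, 172.0]
ft_force: [-0.8, -0.2, -0.3]
opening: 0.041
grasp_force: 30.0
```

{"fn": "apply_moves", "kwargs": {"rows": [0,0,0.004,0,0.3,0,0,0.006,0,0.3,0,0,0.006,0,0.3]}}

```text
clock: 37.45
tcp_pos: [0.5594, -0.2145, 0.0481]
eef_rot: [-180.0, 0.1, 172.0]
ft_force: [-0.8, -0.6, 5.9]
opening: 0.0411
grasp_force: 30.0
```

Contact at the expected height; release and retreat.

{"fn": "apply_moves", "kwargs": {"rows": [0,0,0,0,0.6,0,0,0,0,0.65,0,0,0,0,0.65,0,0,0,0,0.65,0,0,-0.1,0,0.65,0,0,-0.25,0,0.65,0,0,-0.4,0,0.65,0,0,-0.5,0,0.65,0,0,-0.5,0,0.65]}}

```text
clock: 38.35
tcp_pos: [0.5606, -0.2148, 0.1501]
eef_rot: [-180.0, 0.3, 172.0]
ft_force: [1.0, 0.4, -0.4]
opening: 0.0572
grasp_force: 0.0
```

```bash
python3 - <<'E'
from h import *
st=bot.observe();C=cam('wrist',st);im=snap('wrist','w17.png'); print(st['tcp_pos'])
m=brass(im); m[320:]=0
for z in (.085,.06): print(z); blobs(m,C,z,300)
n,l,s,c=cv2.connectedComponentsWithStats(m)
print('px of expected cap top, nipple top, hex, base',w2px(C,[[.5585,-.214,.085],[.5585,-.214,.06],[.5585,-.214,.04],[.5585,-.214,.008]]).round(1))
k=l[tuple(w2px(C,[[.5585,-.214,.08]])[0].astype(int)[::-1])]
for y in range(s[k,1],s[k,1]+s[k,3],5):
    r=np.where(l[y]==k)[0]; print(y,r.min(),r.max())
t=bot.snapshot('top'); T=cam('top'); mt=brass(t); mt[:135]=0; mt[:,:250]=0
for z in (.085,.03): print('top',z); blobs(mt,T,z,60)
E
```

```text
[ 0.56058999 -0.21475562  0.15011732]
0.085
box [373.5 238.2] [40.2 32.9] 65.0 bb (356, 219, 37, 39) [[ 0.5959 -0.1436  0.085 ]]
box [225.5 239.6] [52. 69.] 77.0 bb (193, 212, 70, 60) [[ 0.5789 -0.2733  0.085 ]]
box [289.5 200. ] [56. 45.] 90.0 bb (267, 172, 46, 57) [[ 0.5507 -0.2121  0.085 ]]
box [365.5 175.5] [50.7 52.6] 76.0 bb (338, 149, 55, 54) [[ 0.5386 -0.1468  0.085 ]]
box [445.  157.9] [44.1 31.2] 21.0 bb (423, 141, 45, 35) [[ 0.5331 -0.0815  0.085 ]]
box [507.9 150.8] [28.2 19.7] 63.4 bb (499, 137, 24, 29) [[ 0.5343 -0.0303  0.085 ]]
0.06
box [373.5 238.2] [40.2 32.9] 65.0 bb (356, 219, 37, 39) [[ 0.6076 -0.1377  0.06  ]]
box [225.5 239.6] [52. 69.] 77.0 bb (193, 212, 70, 60) [[ 0.5889 -0.2804  0.06  ]]
box [289.5 200. ] [56. 45.] 90.0 bb (267, 172, 46, 57) [[ 0.5579 -0.2131  0.06  ]]
box [365.5 175.5] [50.7 52.6] 76.0 bb (338, 149, 55, 54) [[ 0.5446 -0.1412  0.06  ]]
box [445.  157.9] [44.1 31.2] 21.0 bb (423, 141, 45, 35) [[ 0.5385 -0.0693  0.06  ]]
box [507.9 150.8] [28.2 19.7] 63.4 bb (499, 137, 24, 29) [[ 0.5398 -0.0129  0.06  ]]
px of expected cap top, nipple top, hex
[... 526 characters left out ...]
[[ 0.5356 -0.0513  0.085 ]]
box [343. 191.] [22. 22.] 90.0 bb (332, 180, 23, 23) [[ 0.5422 -0.1298  0.085 ]]
box [338.8 159.3] [15.6 16.3] 45.0 bb (331, 150, 16, 18) [[ 0.6095 -0.1208  0.085 ]]
top 0.03
box [353.5 367. ] [14. 11.] 90.0 bb (348, 360, 12, 15) [[ 0.1818 -0.1583  0.03  ]]
box [367.5 356.5] [17.  9.] 90.0 bb (363, 348, 10, 18) [[ 0.2035 -0.1874  0.03  ]]
box [378.5 338.5] [13. 13.] 90.0 bb (372, 332, 14, 14) [[ 0.2406 -0.2105  0.03  ]]
box [305.  193.5] [13. 12.] 90.0 bb (299, 187, 13, 14) [[ 0.5461 -0.0529  0.03  ]]
box [343. 191.] [22. 22.] 90.0 bb (332, 180, 23, 23) [[ 0.553  -0.1357  0.03  ]]
box [338.8 159.3] [15.6 16.3] 45.0 bb (331, 150, 16, 18) [[ 0.6241 -0.1263  0.03  ]]
```

```bash
python3 - <<'E'
from h import *
im=snap('scene','s5.png'); C=cam('scene'); m=brass(im)
P=lambda z:w2px(C,[[.5583,-.2142,z]])[0].round(1)
for z in (.085,.073,.062,.05,.034,.02,.008):
    x,y=P(z); r=np.where(m[int(round(y)),int(x)-18:int(x)+18])[0]+int(x)-18
    print(z,x,y,r.min() if len(r) else None,r.max() if len(r) else None, ''.join('#' if v else '.' for v in m[int(round(y)),int(x)-18:int(x)+18]))
E
```

```text
0.085 331.5 156.5 335 345 ......................###########...
0.073 331.3 160.9 324 347 ...........########################.
0.062 331.1 164.9 324 347 ...........########################.
0.05 330.9 169.1 325 346 .............######################.
0.034 330.7 174.8 325 339 .............###############........
0.02 330.4 179.7 312 336 #######.......###########...........
0.008 330.2 183.8 312 336 ##########.....##########...........
```

{"fn": "apply_moves", "kwargs": {"rows": [0,0,-0.1,0,0.65,0,0,-0.2,0,0.65,-0.1,0,-0.25,0,0.65,-0.25,0,-0.25,0,0.65,-0.35,0,-0.25,0,0.65,-0.35,0,-0.25,0,0.65,-0.35,0,-0.25,0,0.65]}}

```text
clock: 39.2
tcp_pos: [0.6271, -0.2237, 0.1953]
eef_rot: [-180.0, -0.2, 172.0]
ft_force: [0.7, -0.1, -0.7]
opening: 0.0572
grasp_force: 0.0
```

```bash
python3 - <<'E'
from h import *
st=bot.observe();C=cam('wrist',st);im=snap('wrist','w18.png'); print(st['tcp_pos'],C[2])
m=brass(im); m[320:]=0; blobs(m,C,.08,300)
n,l,s,c=cv2.connectedComponentsWithStats(m)
k=l[tuple(w2px(C,[[.558,-.214,.08]])[0].astype(int)[::-1])]
P=cv2.findContours((l==k).astype(np.uint8),cv2.RETR_EXTERNAL,cv2.CHAIN_APPROX_NONE)[0][0]
q=cv2.approxPolyDP(cv2.convexHull(P),2,True)[:,0]; w=px2w(C,q,.078); print(w.round(4).tolist(),w.mean(0))
E
```

```text
[ 0.62709478 -0.22371584  0.19526949] [ 0.54741608 -0.21165593  0.37882155]
box [281.1 283.1] [76.5 45.5] 37.6 bb (247, 253, 68, 63) [[ 0.7244 -0.2456  0.08  ]]
box [368.1 170.8] [35.3 30.4] 31.0 bb (351, 155, 35, 34) [[ 0.6118 -0.1414  0.08  ]]
box [229.4 173.5] [48.1 62.4] 73.1 bb (199, 147, 65, 57) [[ 0.5952 -0.2782  0.08  ]]
box [289.  125.5] [47. 42.] 90.0 bb (268, 102, 43, 48) [[ 0.5578 -0.2131  0.08  ]]
box [359.  107.1] [47.8 49.5] 76.0 bb (334, 82, 50, 51) [[ 0.5504 -0.1458  0.08  ]]
box [432.9  90.8] [30.  40.2] 63.4 bb (413, 75, 40, 33) [[ 0.5454 -0.0769  0.08  ]]
box [491.3  86.6] [25.5 18.8] 63.4 bb (483, 73, 21, 28) [[ 0.549 -0.023  0.08 ]]
[[0.5368, -0.2091, 0.078], [0.5491, -0.1927, 0.078], [0.5565, -0.1927, 0.078], [0.5722, -0.1955, 0.078], [0.5798, -0.2172, 0.078], [0.5667, -0.2339, 0.078], [0.5446, -0.2313, 0.078]] [ 0.55796468 -0.21033832  0.078     ]
```

```bash
python3 -c "
from bench import bot
print(bot.hand_in())"
```

```text
the job is handed in; nothing more can be done
None
```

The job is handed in at about 39 s: the union, both nipples and the plug stand in their squares, the brass cap is centred on the large nipple, and the gripper is clear. The camera checks put every part within a few millimetres of its target, but the hand-in returned no verdict.

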